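# Load the scraper in the blade clamp and hold three clicks

## Robot

A 6-joint arm with a two-finger parallel gripper is mounted at the origin on the work surface. World frame = base frame: x ahead of the robot, y to its left, z up, the work surface at z = 0. Lengths are in mm, angles in rad, forces in N, time in s.
With the tool pointing down it reaches from about 275 to 850 mm from the base axis. Payload 5.2 kg.
Tool frame: the origin (TCP) lies midway between the tips of the shut fingers; the grasp point (between the pads) lies 19 mm behind it; x points along the fingers, y is the direction in which the jaws open and shut, and the axes are right-handed (so a half turn about x gives the same grasp; the last joint's range is limited). The gripper opens to 85 mm and grips with 20 to 120 N. Pads are 22 mm wide; open, the fingers measure 114 mm over their backs; the gripper's body (76 mm by 85 mm) begins 54 mm behind the grasp point. The pads swing forward as they close: fully open they stand 13 mm farther back than shut.
Start: joints at [0.973, 0.259, 1.535, -0, 1.348, -0.203], TCP at [211.522, 507.704, 231.31] pointing down, gripper open.
Joint ranges: [-3.14, 3.14], [-0.91, 2.08], [0.19, 2.58], [-1.22, 4.36], [0.22, 2.71], [-3.12, 3.12]. Speed limits (rad/s): [2.57, 2.57, 3.14, 3.14, 3.14, 3.14].

## Interface

Orientations are given as a rotation vector (axis times angle).
In Python, from bench import telemetry, imaging, arm gives the robot as it stands.
- The arm moves only by the tool apply_moves, never from a script. Its argument "rows" is text: rows parted by semicolons, each of 7 numbers parted by spaces: the shift along the tool's x, y, z in m, then the turn, a rotation vector about the tool's x, y, z in degrees, then the closure, from 0 (fully open) to 1 (shut). In form: tx ty tz rx ry rz claw; .... A call has 1 to 5 rows; each row is the pose to reach, as a shift and turn from the pose measured when the call began, along the tool's axes at that moment; what a row does not reach only later rows make up. A row lasts 1/8 s, in which the tool goes at most 62.5 mm and 10.7 degrees, less where a joint would pass 70% of its speed; a pose out of reach is approached as far as the arm can. A call with a gripper value outside its range is refused whole. The fingers move at their own pace and stop on an object; the grip force is fixed at half the most. Time passes only in rows, so rows that repeat a pose let the fingers close. It gives the time, the measured TCP pose, the force and the opening at its end, in the units of the state.
- telemetry.get_state(): the state, without advancing time (a new reading comes with each control period).
- imaging.capture(name): name is "scene" or "top"; returns the picture (384x512x3 uint8, blue, green, red); there is no depth.
- imaging.calibration(name): a dict with "vertical_fov" (degrees; the focal length in pixels is half the picture's height over the tangent of half this angle, whatever the lens; pixels are square), "cx", "cy" (the principal point, pixels), "dist" ([k1, k2, p1, p2, k3] as OpenCV has them; the pictures are not rectified), "R" (3x3) and "t" (3): a world point X has camera coordinates R X + t. Camera axes: x right, y down, z forward; pixel columns grow to the right and rows downward; lengths in mm; the calibration is good to about 2 mm. A picture is of the moment at which its call begins. calibration takes no time and is no camera call.
- arm.sign_off(): hands the job in, once; it reports no verdict.
The state is a dict: "t": time; "qpos": joint angles; "qd": joint speeds; "joint_efforts": joint torques, N m; "position": TCP position; "tcp_rot": TCP orientation; "force": force on the tool from outside, world axes, zero at the start; "torque": the same for the moment, N m; "finger_gap": opening from 0.0 (shut) to 1.0 (fully open).
Only numpy, scipy, OpenCV 4.12 (cv2) and the standard library are available. Lean on these libraries where they do the work, as an engineer would, in place of code of your own. Each camera call takes 0.05 s, during which the arm holds its last target.

## Task

Slide the flat scraper blade-first, fully home against the stop, into the slot of the blade clamp on the bench and let go of it; then take the upright pin of the clamp's lever and swing the lever exactly three clicks from its rest stop, never on to a fourth. The lever springs back if released, so finish while still holding it in the third click, and leave the other things on the bench where they are.

Things in the scene. Friction and masses are not known exactly. Their poses are not given: they have to be found in the camera images.
- clamp: Blade clamp bolted to the bench: grey block 80 x 90 mm, 70 mm high, lever on top. Origin on the bench below the lever pivot; z up, x points into the slot (block from x = -35 to +45 mm, y = -45 to +45). The slot opens in the -x face. A steel jaw in the slot's roof comes down 3 mm a click and just nips the blade at the third.
- clamp_mouth (a point): Middle of the slot's mouth in the clamp's -x face, 35 mm before the clamp's origin, 16.5 mm above the bench; axes as the clamp's. Slot: 48 mm wide, from its floor 8 mm to the resting jaw 25 mm above the bench, 55 mm deep to the stop. A ramp lip below and flared guides beside the mouth stand 20 mm out of the face.
- clamp_stop (a point): Middle of the slot's back stop, where the scraper's blade end belongs, 20 mm past the clamp's origin along its x, 14 mm above the bench; x points into the slot, z up.
- clamp_pivot (a point): Point on the lever's vertical pivot axis, at the height of the middle of the pin, 120 mm above the bench (point axes as the clamp's).
- lever_pin (a point): Middle of the upright round black pin on the lever's end: 16 mm diameter, 50 mm high, standing on the lever's flat bar (bar top 90 mm, pin top 140 mm, this point 120 mm above the bench), 110 mm from the pivot axis. Felt here, the lever's return spring is 4 to 6 N, with a ripple of about 3 N either way in each click: the pull peaks a quarter click after a notch and is least three quarters on.
- ratchet (a joint): Lever angle in rad: 0 at its rest stop, growing anticlockwise seen from above. At 0 the lever points 80 degrees anticlockwise of the clamp's x. Notches (clicks) every 12 degrees, 0.2094 rad: the third is at 0.628, a fourth would be 0.838; travel ends at 1.15. A spring drives the lever back to 0 from everywhere if let go.
- scraper_grip (a point): Middle of the scraper's handle, 15 mm above the bench as it lies. Handle: dark wood block 100 long x 24 wide x 30 mm high; x points along the scraper to the blade, z up. Scraper about 0.18 kg, balance point 15 mm ahead of this point.
- scraper_tip (a point): Middle of the scraper's blunt blade end, 130 mm ahead of the handle's middle and 14 mm above the handle's underside; x points forward, z up. Blade: flat steel, 80 mm long from the handle, 40 mm wide, 4 mm thick, level (12 to 16 mm above the bench as it lies).
- wrench: Bystander: open-ended wrench lying flat, steel; origin at the middle of its length, on the bench. Leave alone.
- screwdriver: Bystander: screwdriver lying flat; origin at the middle of its length, on the bench. Leave alone.
- bearing: Bystander: steel bearing ring, 52 mm across, 16 mm high; origin at the centre of its underside. Leave alone.
- jug: Bystander: white plastic jug, 100 mm across, 190 mm high; origin at the centre of its underside. Leave alone.
- tin: Bystander: bare metal can, 66 mm across, 90 mm high; origin at the centre of its underside. Leave alone.
- carton: Bystander: closed cardboard carton 90 x 130 x 60 mm; origin at the centre of its underside. Leave alone.
- bushing: Bystander: short brass tube, 36 mm across, 35 mm high; origin at the centre of its underside. Leave alone.
Mind the look-alikes: they are no part of the job. Of the things like the part that bears scraper_grip, leave any that is orange; of the rest the smaller one is meant.

How it is judged:
By the outcome, as a careful person would: the job done as asked, in the order asked, and still so for the second after the job is handed in, while the arm keeps its last pose, push and grip.
It also fails if it takes over 54 s, if anything falls off the work surface, if the arm or the gripper's body presses on something with over 40 N, if the wrist force passes 120 N, or if a joint passes its speed limit or range.

## Working session

There is one attempt and no reset: what is moved stays moved. The work goes in short steps, Python scripts to look and compute and a tool call to move; the robot and the scene stay as the last step left them, time stands still between calls to the robot, and variables do not carry over. Pictures are saved under pics/ and viewed, and the job is handed in when it is done.

Besides the shell and the picture viewer there is one more tool, called as name(argument=value, ...) on one line, values as JSON. apply_moves: Moves the arm, as the interface text tells. Its arguments: {"type":"object","properties":{"rows":{"type":"string"}},"required":["rows"]}

```bash
ls; mkdir -p pics
python3 - <<'E'
from bench import telemetry, imaging, arm
import cv2
for n in("scene","top"):
    im=imaging.capture(n); cv2.imwrite(f"pics/{n}0.png",im); c=imaging.calibration(n); print(n,c)
print(telemetry.get_state())
E
```

```text
pics
scene {'vertical_fov': 50.44348347818791, 'cx': 253.88032024473398, 'cy': 194.67806035128484, 'dist': array([-0.05645707,  0.        ,  0.        ,  0.        ,  0.        ]), 'R': array([[ 0.65245367,  0.7577515 ,  0.01081075],
       [ 0.56860029, -0.48005664, -0.66801147],
       [-0.50099692,  0.44199353, -0.74407244]]), 't': array([-346.00644357, -202.6192555 , 1390.13752706])}
top {'vertical_fov': 44.3234027792347, 'cx': 254.9074699809351, 'cy': 191.7480721577675, 'dist': array([-0.12313926,  0.        ,  0.        ,  0.        ,  0.        ]), 'R': array([[ 0.00746558, -0.99996983, -0.00214764],
       [-0.99584403, -0.0072398 , -0.09078689],
       [ 0.0907686 ,  0.00281649, -0.99586803]]), 't': array([  12.68020858,  527.47994768, 1522.9376199 ])}
{'t': 0.1, 'qpos': array([ 9.73207263e-01,  2.59245519e-01,  1.53596998e+00, -2.15944485e-05,
        1.34800001e+00, -2.02809964e-01]), 'qd': array([ 0.00111537, -0.00292273, -0.00429426, -0.00068797,  0.00014768,
       -0.00131565]), 'joint_efforts': array([ 3.16312791e-03, -4.46964955e+01, -2.91249436e+01, -5.06849155e-04,
        6.29561910e-03,  1.83429728e-05]), 'position': array([211.25101874, 507.29955292, 230.57253662]), 'tcp_rot': array([ 0.30852983,  1.54913438, -0.31090327]), 'force': array([ 0.93032191,  0.40166979, -0.19465769]), 'torque': array([-0.00264067, -0.03410888, -0.0194109 ]), 'finger_gap': 0.9995266458528089}
```

View pics/scene0.png

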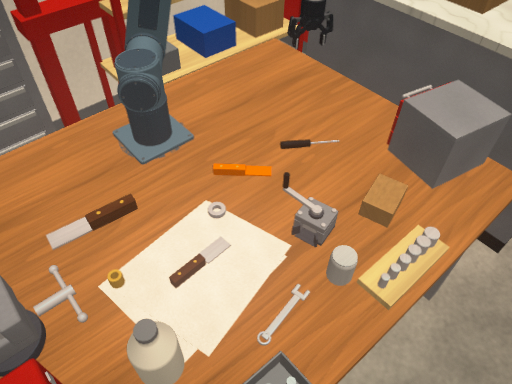

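View pics/top0.png

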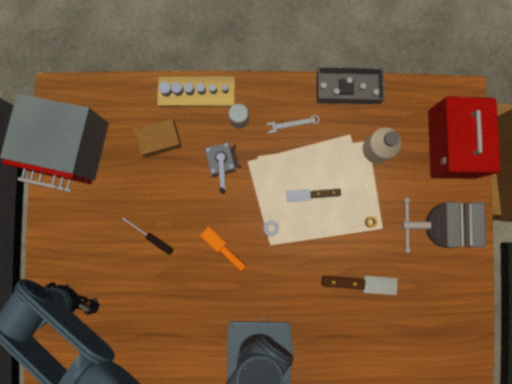

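The scene holds three scraper-like tools: orange (top 222,248), large brown (top 360,285) and small brown (top 313,194). Excluding orange, the smaller one on the paper fits. I'll confirm with enlarged crops.

```bash
cat > h.py <<'E'
import numpy as np, cv2
from bench import telemetry, imaging, arm
def K(n):
    c=imaging.calibration(n); f=192/np.tan(np.radians(c['vertical_fov']/2))
    return np.array([[f,0,c['cx']],[0,f,c['cy']],[0,0,1]]),c
def ray(n,p):
    k,c=K(n); u=cv2.undistortPoints(np.array([[p]],float),k,c['dist'])[0,0]
    R=np.array(c['R']);t=np.array(c['t']); return -R.T@t, R.T@np.array([u[0],u[1],1])
def onz(n,p,z):
    o,d=ray(n,p); return o+d*(z-o[2])/d[2]
def tri(ps,pt):
    o1,d1=ray('scene',ps);o2,d2=ray('top',pt)
    d1/=np.linalg.norm(d1);d2/=np.linalg.norm(d2)
    s=np.linalg.lstsq(np.c_[d1,-d2],o2-o1,rcond=None)[0]
    a=o1+s[0]*d1;b=o2+s[1]*d2; return (a+b)/2,np.linalg.norm(a-b)
def proj(n,X):
    k,c=K(n); return cv2.projectPoints(np.array(X,float).reshape(-1,1,3),cv2.Rodrigues(np.array(c['R']))[0],np.array(c['t']),k,c['dist'])[0][:,0]
E
python3 - <<'E'
import cv2,numpy as np
s=cv2.imread('pics/scene0.png');t=cv2.imread('pics/top0.png')
def crop(im,x,y,w,h,f): return cv2.resize(im[y:y+h,x:x+w],None,fx=f,fy=f,interpolation=cv2.INTER_CUBIC)
a=crop(s,160,225,80,70,5);b=crop(s,270,165,80,90,5)
c=crop(t,275,170,80,50,5);d=crop(t,195,130,60,70,5)
def put(l,W,H):
    o=np.zeros((H,W,3),np.uint8);x=0
    for i in l: o[:i.shape[0],x:x+i.shape[1]]=i; x+=i.shape[1]
    return o
cv2.imwrite('pics/c1.png',put([a,b],800,450)); cv2.imwrite('pics/c2.png',put([c,d],800,350))
E
```

```text
(no output)
```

View pics/c1.png

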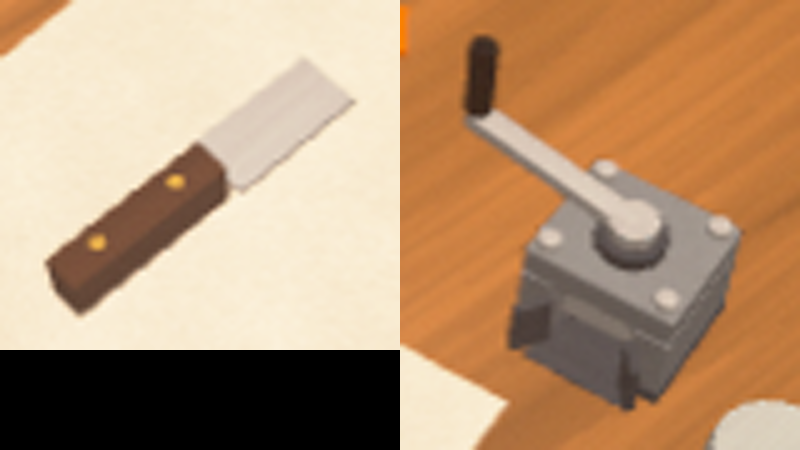

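View pics/c2.png

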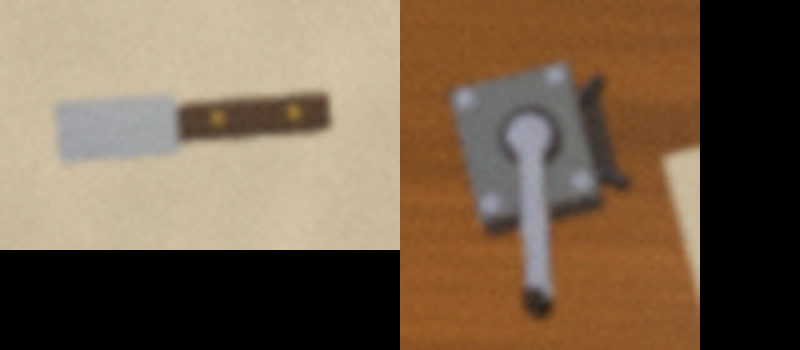

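The crops show the small brown scraper (scene 160–232, 237–288), blade pointing to the clamp side. The clamp's slot opens to the image right in the top view, and the black lever pin is at top ~(222,190) and scene ~(286,180). Next I measure both.

Run:
```python
from h import *
s=cv2.imread('pics/scene0.png');t=cv2.imread('pics/top0.png')
def sub(im,x,y,w,h,f=8): return cv2.resize(im[y:y+h,x:x+w],None,fx=f,fy=f,interpolation=cv2.INTER_CUBIC)
def back(p,x,y,f=8): return (np.array(p)+.5)/f-.5+np.array([x,y])
# top scraper
x,y=275,175;c=sub(t,x,y,80,40).astype(int)
hsv=cv2.cvtColor(c.clip(0,255).astype(np.uint8),cv2.COLOR_BGR2HSV)
hm=((hsv[...,2]<120)).astype(np.uint8)
bm=((c[...,2]-c[...,0]<22)&(hsv[...,2]>120)).astype(np.uint8)
for n,m,z in(('handle',hm,30),('blade',bm,16)):
    m=cv2.morphologyEx(m,cv2.MORPH_OPEN,np.ones((9,9)))
    cn=max(cv2.findContours(m,0,2)[0],key=cv2.contourArea)
    r=cv2.minAreaRect(cn);P=np.array([onz('top',back(q,x,y),z) for q in cv2.boxPoints(r)])
    print(n,r,back(r[0],x,y)); print(P.round(1),'ctr',P.mean(0).round(1),[np.linalg.norm(P[i]-P[i-1]).round(1) for i in range(4)])
    for i in range(2):
        d=P[i+1]-P[i];print('dir',np.degrees(np.arctan2(d[1],d[0])))
def rv(a,b): return tri(np.array(a)-.4+0,np.array(b)-.4)
for a,b in(((195.2,261.2),(318.8,193.6)),((179.4,273.6),(333.6,192.4)),((286.7+.0,173),(222.2,190))): 
    print('tri',rv(a,b))
# clamp bolts: scene crop (605,168),(550,238),(668,298),(722,226) off 270,165 ; top (464,98),(557,76),(584,180),(490,203)
bs=[((205,168),(64,0)),]
S=lambda u,v:(u/5+270-.4,v/5+165-.4); T=lambda u,v:((u-400)/5+195-.4,v/5+130-.4)
names=dict(A=((205,168),(490,203)),B=((150,238),(584,180)),C=((268,298),(557,76)),D=((322,226),(464,98)),hub=((232,215),(528,133)),pintop=((84,45),(536,305)),pinbase=((80,112),(540,292)))
for k,(a,b) in names.items(): print(k,tri(S(*a),T(*b)))
```

```text
handle ((403.9322509765625, 148.62057495117188), (55.06808853149414, 240.2901611328125), 85.60128784179688) [325.05403137 193.14007187]
[[ 531.1 -163.2   30. ]
 [ 539.4 -261.9   30. ]
 [ 516.8 -263.5   30. ]
 [ 508.5 -164.9   30. ]] ctr [ 523.9 -213.4   30. ] [np.float64(22.6), np.float64(99.1), np.float64(22.7), np.float64(99.0)]
dir -85.1834218530997
dir -176.09441466673454
blade ((188.445556640625, 163.98004150390625), (98.26115417480469, 195.82542419433594), 85.35203552246094) [298.11819458 195.06000519]
[[ 534.9  -84.1   16. ]
 [ 542.  -164.8   16. ]
 [ 501.5 -168.    16. ]
 [ 494.4  -87.4   16. ]] ctr [ 518.2 -126.1   16. ] [np.float64(40.6), np.float64(81.1), np.float64(40.7), np.float64(80.9)]
dir -84.91848494936926
dir -175.52746999788
tri (array([ 523.66525587, -190.90288494,   31.1477882 ]), np.float64(0.7715232665048277))
tri (array([ 527.69818828, -240.453248  ,   29.97318924]), np.float64(0.6658843226978269))
tri (array([522.45721818, 116.83930025, 144.39676972]), np.float64(0.7659085896830321))
A (array([590.18222527, 151.35023802,  76.03459751]), np.float64(1.3309512663784704))
B (array([605.80175648,  92.11613443,  77.20989055]), np.float64(0.4256392617737227))
C (array([673.1482597 , 110.3836546 ,  76.83939842]), np.float64(0.6081628736628104))
D (array([658.41319961, 169.60158626,  75.18309181]), np.float64(0.5560383391799327))
hub (array([632.1006154 , 125.96302647,  93.98413492]), np.float64(2.4472274264332063))
pintop (array([520.67185081, 118.03303676, 138.42331347]), np.float64(2.8743389238220667))
pinbase (array([530.12406606, 115.66020511,  96.23148417]), np.float64(5.219871603833002))
```

```bash
cat >> h.py <<'E'
from scipy.spatial.transform import Rotation as Ro
def pose():
    s=telemetry.get_state(); return np.array(s['position']),Ro.from_rotvec(s['tcp_rot']),s
def Rt(jaw): # tool down, jaw (tool y) yaw deg
    a=np.radians(jaw);y=np.array([np.cos(a),np.sin(a),0]);x=np.array([0,0,-1.]);return Ro.from_matrix(np.c_[x,y,np.cross(x,y)])
def plan(target,jaw):
    p,R,s=pose(); sh=R.inv().apply(np.array(target)-p)/1000; rv=np.degrees((R.inv()*Rt(jaw)).as_rotvec())
    M=R.as_matrix();print('pos',p.round(1),'jaw',np.degrees(np.arctan2(M[1,1],M[0,1])).round(2),'xaxis',M[:,0].round(3),'t',s['t'])
    print('shift',sh.round(4),'turn',rv.round(2),'F',np.round(s['force'],1),'gap',round(s['finger_gap'],3),'q',s['qpos'].round(2))
E
python3 - <<'E'
from h import *
print('tin top',onz('top',(238,110),90),'tin scene top', onz('scene',(343,254),90))
print(tri((343,254),(238,110)))
plan((524.6,-214,130),4.8); plan((524.6,-214,130),184.8)
E
```

```text
tin top [784.00621075  72.52260202  90.        ] tin scene top [771.39695317  71.64072205  90.        ]
(array([777.70380169,  68.84088446, 100.38465072]), np.float64(9.342513819960399))
pos [211.3 507.3 230.6] jaw 67.38 xaxis [-0.001 -0.001 -1.   ] t 0.1
shift [ 0.1013 -0.5451  0.5667] turn [6.258e+01 3.000e-02 9.000e-02] F [ 0.9  0.4 -0.2] gap 1.0 q [ 0.97  0.26  1.54 -0.    1.35 -0.2 ]
pos [211.3 507.3 230.6] jaw 67.38 xaxis [-0.001 -0.001 -1.   ] t 0.1
shift [ 0.1013 -0.5451  0.5667] turn [-1.1742e+02 -1.0000e-01  4.0000e-02] F [ 0.9  0.4 -0.2] gap 1.0 q [ 0.97  0.26  1.54 -0.    1.35 -0.2 ]
```

apply_moves(rows="0 -0.04 0.042 5 0 0 0; 0 -0.08 0.084 10 0 0 0; 0 -0.12 0.126 15 0 0 0; 0 -0.16 0.168 20 0 0 0; 0 -0.2 0.21 25 0 0 0")

```text
t: 0.72
position: [328.4, 240.2, 230.7]
tcp_rot: [0.65, 1.471, -0.652]
force: [1.6, 0.6, -0.4]
finger_gap: 1.002
```

```bash
python3 -c "
from h import *
plan((524.6,-214,130),4.8)"
```

```text
pos [328.4 240.2 230.7] jaw 42.25 xaxis [-0.001 -0.001 -1.   ] t 0.725
shift [ 0.1012 -0.16    0.4681] turn [37.45  0.06  0.08] F [ 1.6  0.6 -0.4] gap 1.002 q [ 0.36 -0.    1.84 -0.    1.3  -0.38]
```

apply_moves(rows="0 -0.018 0.055 6 0 0 0; 0 -0.037 0.11 12 0 0 0; 0 -0.056 0.165 18 0 0 0; 0 -0.075 0.22 24 0 0 0; 0.01 -0.094 0.275 30 0 0 0")

```text
t: 1.35
position: [444.5, -28.6, 221.3]
tcp_rot: [1.052, 1.299, -1.054]
force: [0.6, 0.6, -0.3]
finger_gap: 0.998
```

```bash
python3 -c "
from h import *
plan((524.6,-214,100),4.8)"
```

```text
pos [444.5 -28.6 221.3] jaw 12.02 xaxis [ 0.001 -0.002 -1.   ] t 1.35
shift [0.1217 0.0397 0.1978] turn [ 7.22  0.1  -0.04] F [ 0.6  0.6 -0.3] gap 0.998 q [-0.31  0.07  1.78 -0.    1.28 -0.52]
```

apply_moves(rows="0.025 0.01 0.05 2 0 0 0; 0.05 0.02 0.1 4 0 0 0; 0.08 0.03 0.15 6 0 0 0; 0.122 0.04 0.198 7.2 0.1 0 0; 0.122 0.04 0.198 7.2 0.1 0 0")

```text
t: 1.98
position: [523.4, -215.8, 94.9]
tcp_rot: [1.15, 1.254, -1.152]
force: [-0.3, 0.5, 0.5]
finger_gap: 1.001
```

```bash
python3 -c "
from h import *
plan((524.6,-214,5),4.8)
for n in ('scene','top'): cv2.imwrite('pics/%s1.png'%n,imaging.capture(n))
a=cv2.imread('pics/scene1.png')[190:310,120:270];b=cv2.imread('pics/top1.png')[150:250,260:380]
cv2.imwrite('pics/d1.png',np.hstack([cv2.resize(a,(400,320)),cv2.resize(b,(384,320))]))"
```

```text
pos [ 523.4 -215.8   94.9] jaw 4.63 xaxis [-0.006  0.004 -1.   ] t 1.975
shift [ 0.0899  0.0019 -0.0013] turn [-0.17 -0.26  0.33] F [-0.3  0.5  0.5] gap 1.001 q [-0.59  0.42  1.67 -0.    1.07 -0.67]
```

View pics/d1.png

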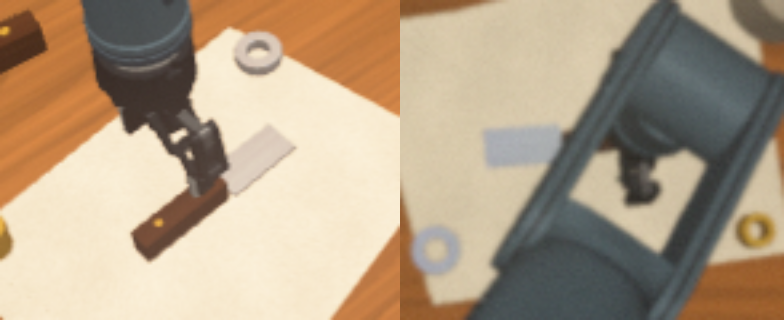

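The open gripper straddles the handle from above (scene crop ~(200,160)). I'll descend and close.

apply_moves(rows="0.03 0.002 -0.001 0 -0.3 0.3 0; 0.06 0.002 -0.001 0 -0.3 0.3 0; 0.075 0.002 -0.001 0 -0.3 0.3 0; 0.075 0.002 -0.001 0 -0.3 0.3 0; 0.075 0.002 -0.001 0 -0.3 0.3 0")

```text
t: 2.7
position: [526.9, -212.8, 25.2]
tcp_rot: [1.147, 1.24, -1.145]
force: [-0.3, -0.5, 0.0]
finger_gap: 0.997
```

```bash
python3 -c "
from h import *
plan((524.6,-214,5),4.8)"
```

```text
pos [ 526.9 -212.8   25.2] jaw 4.8 xaxis [ 0.006 -0.004 -1.   ] t 2.7
shift [ 0.0201 -0.0025  0.0009] turn [-0.    0.26 -0.32] F [-0.3 -0.5  0. ] gap 0.997 q [-0.58  0.5   1.74 -0.    0.9  -0.66]
```

apply_moves(rows="0.02 -0.002 0.001 0 0.2 -0.2 0; 0.02 -0.002 0.001 0 0.2 -0.2 0; 0.02 -0.002 0.001 0 0.2 -0.2 0")

```text
t: 3.08
position: [524.9, -214.0, 4.8]
tcp_rot: [1.148, 1.246, -1.147]
force: [0.7, 0.3, 0.3]
finger_gap: 1.001
```

```bash
python3 -c "
from h import *
plan((524.6,-214,5),4.8)"
```

```text
pos [ 524.9 -214.     4.8] jaw 4.78 xaxis [ 0.001 -0.001 -1.   ] t 3.075
shift [-0.0002 -0.0003 -0.    ] turn [-0.02  0.04 -0.08] F [0.7 0.3 0.3] gap 1.001 q [-0.58  0.53  1.75  0.    0.86 -0.67]
```

apply_moves(rows="0 0 0 0 0 0 0.4; 0 0 0 0 0 0 0.7; 0 0 0 0 0 0 1; 0 0 0 0 0 0 1; 0 0 0 0 0 0 1")

```text
t: 3.7
position: [525.1, -214.2, 5.2]
tcp_rot: [1.148, 1.245, -1.146]
force: [-0.1, -0.0, 3.2]
finger_gap: 0.27
```

apply_moves(rows="0 0 0 0 0 0 1; 0 0 0 0 0 0 1; 0 0 0 0 0 0 1; 0 0 0 0 0 0 1")

```text
t: 4.2
position: [525.1, -214.2, 5.2]
tcp_rot: [1.148, 1.245, -1.146]
force: [0.3, -1.0, 1.4]
finger_gap: 0.271
```

```bash
python3 -c "
from h import *
plan((524.6,-214,5),4.8)"
```

```text
pos [ 525.1 -214.2    5.2] jaw 4.78 xaxis [ 0.002 -0.001 -1.   ] t 4.2
shift [ 0.0002 -0.0005 -0.0002] turn [-0.02  0.06 -0.12] F [ 0.3 -1.   1.4] gap 0.271 q [-0.58  0.53  1.75  0.    0.86 -0.67]
```

Gap 0.27 ≈ 23 mm, so the handle is held. I'll lift, and check where the wrench lies relative to the insertion lane.

apply_moves(rows="-0.02 0 0 0 0 0 1; -0.05 0 0 0 0 0 1; -0.06 0 0 0 0 0 1; -0.06 0 0 0 0 0 1")

```text
t: 4.7
position: [525.1, -214.2, 65.3]
tcp_rot: [1.148, 1.244, -1.146]
force: [0.3, -0.3, -2.6]
finger_gap: 0.264
```

```bash
python3 -c "
from h import *
t=cv2.imread('pics/top0.png')
c=t[105:140,255:330].astype(int)
m=((c[...,2]-c[...,0]<45)&(c.sum(2)>300)).astype(np.uint8)
n,l,st,ce=cv2.connectedComponentsWithStats(m);print(st)
i=1+np.argmax(st[1:,4]);ys,xs=np.where(l==i)
O=np.array([632.8,126]);ux=np.array([-.2588,.9659]);uy=np.array([-.9659,-.2588])
P=np.array([onz('top',(x+255,y+105),5)[:2] for x,y in zip(xs,ys)])-O
q=np.c_[P@ux,P@uy].round();print(q[np.argsort(q[:,0])][::6].tolist());print(q.min(0),q.max(0))
a=onz('scene',(262+0,340),5)
plan((687.2,-76.9,60),15)
for n in ('scene','top'): cv2.imwrite('pics/%s2.png'%n,imaging.capture(n))
a=cv2.imread('pics/scene2.png')[190:350,120:320];cv2.imwrite('pics/d2.png',cv2.resize(a,(800,600)))
"
```

```text
[[   0    0   75   35 2323]
 [  12   11   53   18  302]]
[[-351.0, -56.0], [-346.0, -50.0], [-341.0, -70.0], [-335.0, -61.0], [-333.0, -68.0], [-330.0, -69.0], [-328.0, -48.0], [-325.0, -52.0], [-321.0, -61.0], [-317.0, -61.0], [-313.0, -59.0], [-308.0, -67.0], [-305.0, -68.0], [-301.0, -66.0], [-297.0, -63.0], [-292.0, -71.0], [-289.0, -61.0], [-285.0, -59.0], [-281.0, -56.0], [-277.0, -57.0], [-274.0, -69.0], [-270.0, -70.0], [-266.0, -67.0], [-262.0, -65.0], [-258.0, -62.0], [-254.0, -60.0], [-250.0, -61.0], [-247.0, -62.0], [-243.0, -59.0], [-239.0, -71.0], [-236.0, -57.0], [-232.0, -69.0], [-227.0, -63.0], [-223.0, -64.0], [-219.0, -72.0], [-216.0, -62.0], [-212.0, -74.0], [-208.0, -72.0], [-205.0, -62.0], [-202.0, -77.0], [-200.0, -56.0], [-198.0, -74.0], [-196.0, -53.0], [-194.0, -72.0], [-192.0, -65.0], [-191.0, -62.0], [-189.0, -52.0], [-186.0, -56.0], [-183.0, -57.0], [-179.0, -54.0], [-175.0, -52.0]]
[-351.  -88.] [-172.  -45.]
pos [ 525.1 -214.2   65.3] jaw 4.78 xaxis [ 0.003 -0.001 -1.   ] t 4.7
shift [ 0.0056  0.173  -0.1233] turn [-10.22   0.1   -0.14] F [ 0.3 -0.3 -2.6] gap 0.264 q [-0.58  0.45  1.7   0.    0.99 -0.67]
```

View pics/d2.png

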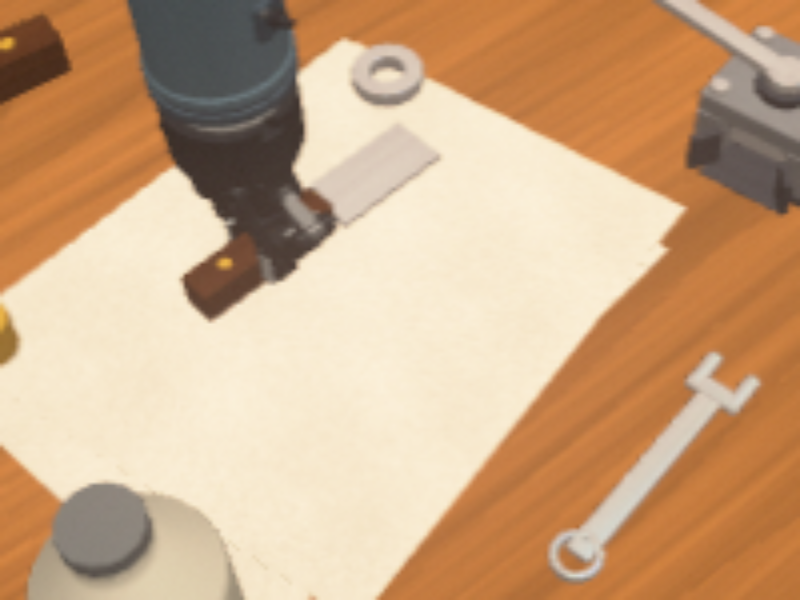

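The scraper is held level (tip at crop ~(430,155)). The wrench's nearest edge is about 45 mm off the lane, while the fingers reach about 27 mm, so it clears. I'll move to the pre-insert pose.

apply_moves(rows="0 0.043 -0.03 -2.5 0 0 1; 0 0.086 -0.061 -5 0 0 1; 0 0.129 -0.092 -7.5 0 0 1; 0.005 0.173 -0.123 -10.2 0.1 -0.1 1; 0.005 0.173 -0.123 -10.2 0.1 -0.1 1")

```text
t: 5.42
position: [687.7, -73.1, 56.5]
tcp_rot: [1.012, 1.328, -1.011]
force: [-0.4, -0.4, -1.6]
finger_gap: 0.269
```

apply_moves(rows="0 0 0 0 0 0 1; 0 0 0 0 0 0 1")

```text
t: 5.68
position: [686.4, -73.6, 55.5]
tcp_rot: [1.012, 1.33, -1.013]
force: [0.0, 0.2, -1.3]
finger_gap: 0.266
```

```bash
python3 -c "
from h import *
plan((687.2,-76.9,10),15)
for n in ('scene','top'): cv2.imwrite('pics/%s3.png'%n,imaging.capture(n))
a=cv2.imread('pics/scene3.png')[160:300,210:370];b=cv2.imread('pics/top3.png')[120:220,190:300]
cv2.imwrite('pics/d3.png',np.hstack([cv2.resize(a,(400,350)),cv2.resize(b,(385,350))]))"
```

```text
pos [686.4 -73.6  55.5] jaw 15.18 xaxis [-0.005  0.003 -1.   ] t 5.675
shift [0.0455 0.0001 0.0036] turn [ 0.18 -0.27  0.25] F [ 0.   0.2 -1.3] gap 0.266 q [-0.27  0.65  1.36  0.    1.13 -0.53]
```

View pics/d3.png

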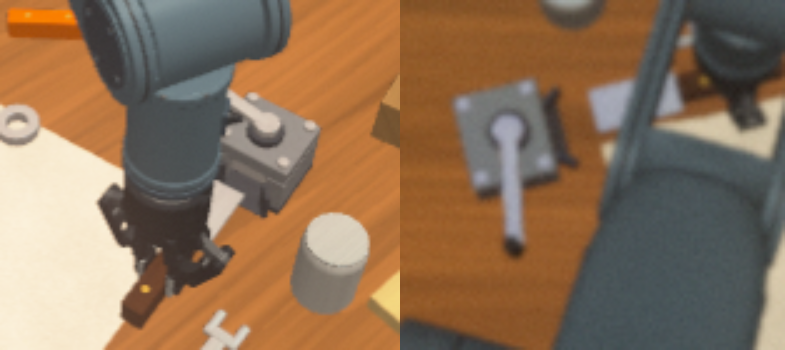

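```bash
python3 -c "
from h import *
t=cv2.imread('pics/top3.png');x,y=235,138
c=cv2.resize(t[y:y+35,x:x+38],None,fx=8,fy=8,interpolation=cv2.INTER_CUBIC).astype(int)
m=((c[...,0]-c[...,2]>0)&(c.sum(2)>390)).astype(np.uint8)
cv2.imwrite('pics/m3.png',np.hstack([c.astype(np.uint8),cv2.merge([m*255]*3)]))
cn=max(cv2.findContours(m,0,2)[0],key=cv2.contourArea)
O=np.array([632.8,126]);ux=np.array([-.2588,.9659]);uy=np.array([-.9659,-.2588])
r=cv2.minAreaRect(cn)
for q in cv2.boxPoints(r):
  P=onz('top',(q+.5)/8-.5+[x,y],66)[:2]-O; print(((q+.5)/8-.5+[x,y]).round(1),(P@ux).round(1),(P@uy).round(1))
"
```

```text
[244.1 145.5] -81.6 -20.0
[256.  143.1] -120.5 -17.9
[258.2 154.4] -118.2 19.9
[246.4 156.8] -79.4 17.7
```

View pics/m3.png

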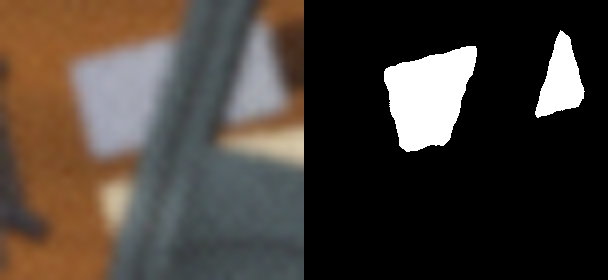

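Blade tip is at clamp x ≈ −80 and lateral ≈ −1 mm (±4 mm allowed), so it's aligned. I'll lower to 5 mm lift.

apply_moves(rows="0.02 0 0 0.2 -0.2 0.2 1; 0.04 0 0 0.2 -0.2 0.2 1; 0.045 0 0 0.2 -0.2 0.2 1; 0.045 0 0 0.2 -0.2 0.2 1; 0.045 0 0 0.2 -0.2 0.2 1")

```text
t: 6.4
position: [687.4, -74.2, 12.1]
tcp_rot: [1.016, 1.32, -1.014]
force: [0.9, -0.2, -2.0]
finger_gap: 0.272
```

```bash
python3 -c "
from h import *
plan((661.3+.2588*40,19.7-.9659*40,10),15)
plan((661.3,19.7,10),15)
for n in ('scene','top'): cv2.imwrite('pics/%s4.png'%n,imaging.capture(n))
a=cv2.imread('pics/scene4.png')[160:300,210:370];b=cv2.imread('pics/top4.png')[120:220,190:300]
cv2.imwrite('pics/d4.png',np.hstack([cv2.resize(a,(400,350)),cv2.resize(b,(385,350))]))"
```

```text
pos [687.4 -74.2  12.1] jaw 14.95 xaxis [ 0.002  0.    -1.   ] t 6.4
shift [ 0.0021 -0.0009 -0.0574] turn [-0.05  0.01 -0.1 ] F [ 0.9 -0.2 -2. ] gap 0.272 q [-0.27  0.7   1.4   0.    1.05 -0.53]
pos [687.4 -74.2  12.1] jaw 14.95 xaxis [ 0.002  0.    -1.   ] t 6.4
shift [ 0.0021 -0.001  -0.0974] turn [-0.05  0.01 -0.1 ] F [ 0.9 -0.2 -2. ] gap 0.272 q [-0.27  0.7   1.4   0.    1.05 -0.53]
```

View pics/d4.png

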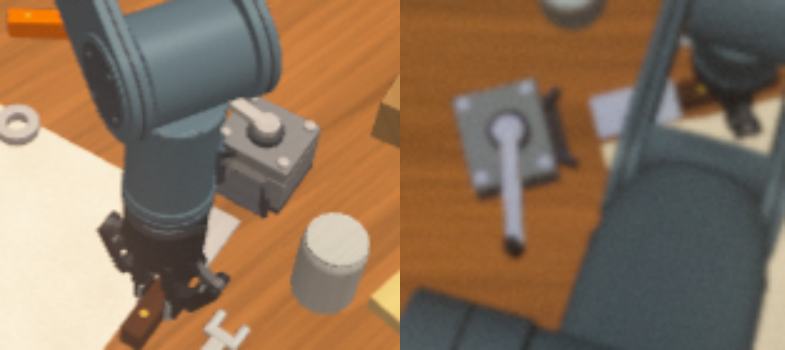

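apply_moves(rows="0.002 -0.001 -0.012 0 0 0 1; 0.002 -0.001 -0.025 0 0 0 1; 0.002 -0.001 -0.038 0 0 0 1; 0.002 -0.001 -0.05 0 0 0 1; 0.002 -0.001 -0.055 0 0 0 1")

```text
t: 7.12
position: [671.9, -19.9, 10.2]
tcp_rot: [1.015, 1.321, -1.013]
force: [0.2, -0.8, -2.1]
finger_gap: 0.263
```

```bash
python3 -c "
from h import *
plan((661.3,19.7,6.5),15)
for n in ('scene','top'): cv2.imwrite('pics/%s5.png'%n,imaging.capture(n))
a=cv2.imread('pics/scene5.png')[160:300,210:370];b=cv2.imread('pics/top5.png')[120:220,190:300]
cv2.imwrite('pics/d5.png',np.hstack([cv2.resize(a,(400,350)),cv2.resize(b,(385,350))]))"
```

```text
pos [671.9 -19.9  10.2] jaw 15.02 xaxis [ 0.002  0.    -1.   ] t 7.125
shift [ 0.0037  0.     -0.041 ] turn [ 0.02  0.01 -0.1 ] F [ 0.2 -0.8 -2.1] gap 0.263 q [-0.2   0.67  1.46  0.    1.01 -0.46]
```

View pics/d5.png

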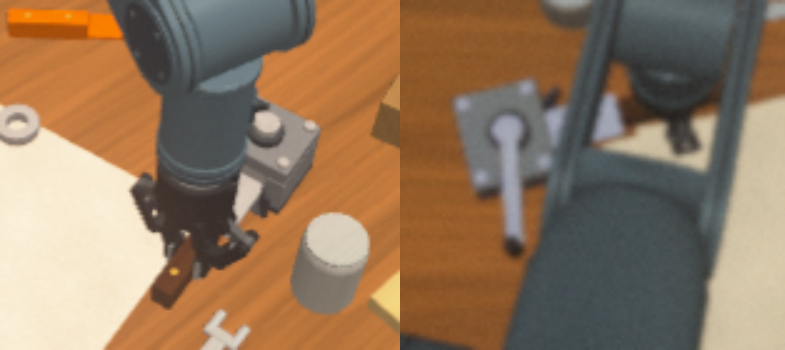

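The blade tip has entered the mouth with no contact force. I'll advance, lowering slightly.

apply_moves(rows="0.002 0 -0.008 0 0 0 1; 0.003 0 -0.016 0 0 0 1; 0.003 0 -0.024 0 0 0 1; 0.003 0 -0.032 0 0 0 1; 0.003 0 -0.036 0 0 0 1")

```text
t: 7.85
position: [662.6, 15.1, 7.3]
tcp_rot: [1.015, 1.321, -1.012]
force: [-0.3, -0.0, -1.5]
finger_gap: 0.272
```

apply_moves(rows="0 0 -0.002 0 0 0 1; 0 0 -0.004 0 0 0 1; 0 0 -0.004 0 0 0 1")

```text
t: 8.22
position: [661.6, 18.9, 7.3]
tcp_rot: [1.015, 1.321, -1.012]
force: [0.9, 0.3, -2.3]
finger_gap: 0.269
```

apply_moves(rows="0 0 -0.002 0 0 0 1; 0 0 -0.004 0 0 0 1; 0 0 -0.004 0 0 0 1")

```text
t: 8.6
position: [660.8, 22.1, 7.5]
tcp_rot: [1.014, 1.319, -1.013]
force: [0.2, -3.9, -2.0]
finger_gap: 0.269
```

```bash
python3 -c "
from h import *
plan((661.3,19.7,5.5),15)
for n in ('scene','top'): cv2.imwrite('pics/%s6.png'%n,imaging.capture(n))
a=cv2.imread('pics/scene6.png')[160:300,210:370];b=cv2.imread('pics/top6.png')[120:220,190:300]
cv2.imwrite('pics/d6.png',np.hstack([cv2.resize(a,(400,350)),cv2.resize(b,(385,350))]))"
```

```text
pos [660.8  22.1   7.5] jaw 15.05 xaxis [ 0.002 -0.001 -1.   ] t 8.6
shift [ 0.002  -0.0002  0.0024] turn [ 0.05  0.09 -0.13] F [ 0.2 -3.9 -2. ] gap 0.269 q [-0.13  0.66  1.49 -0.    0.99 -0.4 ]
```

View pics/d6.png

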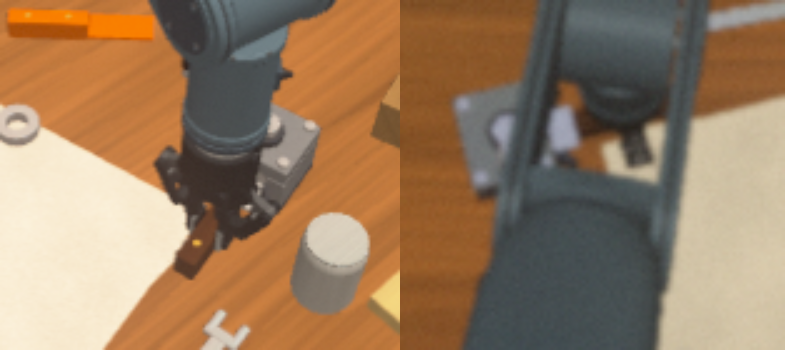

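Contact with the stop is beginning (−3.9 N). I'll lower onto the bench and press a bit more.

apply_moves(rows="0.001 0 0 0 0 0 1; 0.002 0 0 0 0 0 1; 0.002 0 -0.002 0 0 0 1; 0.002 0 -0.002 0 0 0 1")

```text
t: 9.2
position: [661.2, 22.2, 6.0]
tcp_rot: [1.013, 1.317, -1.013]
force: [1.2, -9.4, -0.7]
finger_gap: 0.27
```

apply_moves(rows="0 0 -0.001 0 0 0 1; 0 0 -0.003 0 0 0 1; 0 0 -0.003 0 0 0 1")

```text
t: 9.57
position: [661.3, 22.2, 6.5]
tcp_rot: [1.01, 1.313, -1.014]
force: [1.3, -11.8, -0.1]
finger_gap: 0.267
```

```bash
python3 -c "
from h import *
plan((661.1,22.4,5.0),15)"
```

```text
pos [661.3  22.2   6.5] jaw 15.07 xaxis [ 0.006 -0.007 -1.   ] t 9.575
shift [ 0.0015 -0.0002 -0.0002] turn [ 0.07  0.49 -0.22] F [  1.3 -11.8  -0.1] gap 0.267 q [-0.13  0.66  1.49 -0.01  0.98 -0.39]
```

apply_moves(rows="0.001 0 0 0 0.4 -0.2 1; 0.0015 0 -0.001 0 0.5 -0.2 1; 0.0015 0 -0.001 0 0.5 -0.2 1")

```text
t: 9.95
position: [661.4, 22.3, 5.2]
tcp_rot: [1.013, 1.321, -1.013]
force: [-0.1, -6.2, -0.0]
finger_gap: 0.266
```

apply_moves(rows="0 0 0 0 0 0 0.85; 0 0 0 0 0 0 0.65; 0 0 0 0 0 0 0.45; 0 0 0 0 0 0 0.3; 0 0 0 0 0 0 0.3")

```text
t: 10.58
position: [661.4, 22.6, 5.2]
tcp_rot: [1.012, 1.321, -1.013]
force: [0.2, -0.3, -0.0]
finger_gap: 0.699
```

```bash
python3 -c "
from h import *
plan((661.1,22.4,180),15)"
```

```text
pos [661.4  22.6   5.2] jaw 15.1 xaxis [ 0.001 -0.001 -1.   ] t 10.575
shift [-0.1748 -0.0002  0.0003] turn [ 0.1   0.07 -0.04] F [ 0.2 -0.3 -0. ] gap 0.699 q [-0.13  0.66  1.49 -0.    0.99 -0.4 ]
```

Released. I'll lift clear, move aside and check the placing.

apply_moves(rows="-0.03 0 0 0 0 0 0.3; -0.08 0 0 0 0 0 0.3; -0.14 0 0 0 0 0 0.3; -0.2 0 0 0 0 0 0.3; -0.2 0 0 0 0 0 0.3")

```text
t: 11.2
position: [664.5, 22.5, 212.4]
tcp_rot: [1.016, 1.31, -1.006]
force: [0.5, 0.2, -0.0]
finger_gap: 0.703
```

```bash
python3 -c "
from h import *
plan((523,117,200),95)
for n in ('scene','top'): cv2.imwrite('pics/%s7.png'%n,imaging.capture(n))
a=cv2.imread('pics/scene7.png')[160:300,210:370];b=cv2.imread('pics/top7.png')[120:220,190:300]
cv2.imwrite('pics/d7.png',np.hstack([cv2.resize(a,(400,350)),cv2.resize(b,(385,350))]))"
```

```text
pos [664.5  22.5 212.4] jaw 15.11 xaxis [ 0.014 -0.003 -1.   ] t 11.2
shift [ 0.0102 -0.1121 -0.1281] turn [-79.89   0.78  -0.35] F [ 0.5  0.2 -0. ] gap 0.703 q [-0.13  0.47  1.27 -0.    1.39 -0.4 ]
```

View pics/d7.png

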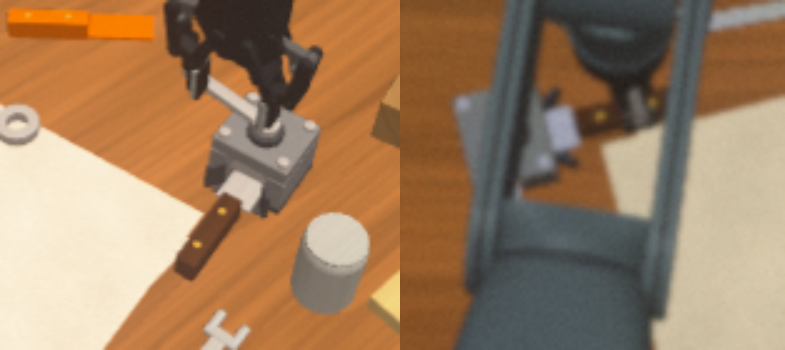

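```bash
python3 -c "
from h import *
O=np.array([632.8,126]);ux=np.array([-.2588,.9659]);uy=np.array([-.9659,-.2588])
t=cv2.imread('pics/top7.png');x,y=240,140
c=cv2.resize(t[y:y+20,x:x+30],None,fx=20,fy=20,interpolation=cv2.INTER_CUBIC);cv2.imwrite('pics/d8.png',c)
f=lambda q: (onz('top',q,30)[:2]-O)
h=cv2.cvtColor(c,cv2.COLOR_BGR2HSV)
m=((h[...,0]>15)&(h[...,0]<32)&(h[...,1]>130)&(h[...,2]>110)).astype(np.uint8)
n,l,st,ce=cv2.connectedComponentsWithStats(m)
for i in range(1,n):
  if st[i,4]>150:
    q=(ce[i]+.5)/20-.5+[x,y];P=f(q);print(q.round(1),st[i,4],(P@ux).round(1),(P@uy).round(1))
# scene rivets
for q in ((210+222/2.5,160+211/2.5),(210+197/2.5,160+244/2.5)):
  P=onz('scene',q,30)[:2]-O;print('scene',P@ux,P@uy)
"
```

```text
[261.7 148.8] 1377 -135.9 -1.4
[246.7 152.7] 2454 -84.5 -1.4
scene -84.65575991738535 -2.2160189654112017
scene -134.29748499734933 -1.7433173912571789
```

View pics/d8.png

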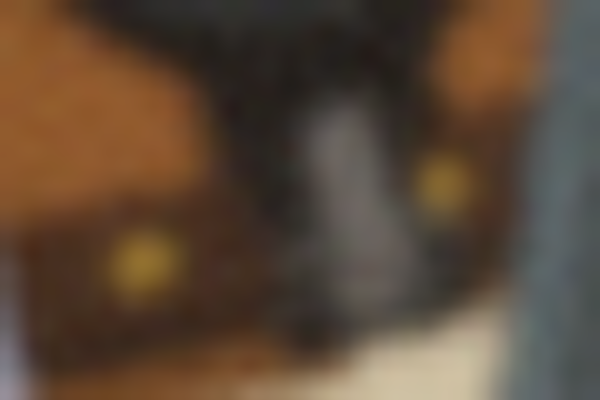

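Rivets lie at clamp x −84.5/−135.5 (top) and −84.7/−134.3 (scene), against −85/−135 expected when home, lateral −1.5 mm. So the scraper is home. Now the lever pin.

apply_moves(rows="0 -0.02 -0.02 -10 0 0 0.3; 0 -0.04 -0.045 -20 0 0 0.3; 0 -0.06 -0.065 -30 0 0 0.3; 0 -0.075 -0.085 -40 0 0 0.3; 0 -0.09 -0.1 -50 0 0 0.3")

```text
t: 11.92
position: [546.2, 96.6, 203.1]
tcp_rot: [0.335, 1.546, -0.337]
force: [-0.3, -0.3, 0.0]
finger_gap: 0.7
```

```bash
python3 -c "
from h import *
plan((523,116.7,180),95)"
```

```text
pos [546.2  96.6 203.1] jaw 65.45 xaxis [-0.002 -0.001 -1.   ] t 11.925
shift [ 0.0231  0.0087 -0.0294] turn [-29.55  -0.11   0.07] F [-0.3 -0.3  0. ] gap 0.7 q [-0.03  0.29  1.57 -0.    1.29 -1.17]
```

apply_moves(rows="0 0.003 -0.01 -10 0 0 0.3; 0.01 0.006 -0.02 -20 0 0 0.3; 0.023 0.009 -0.029 -29.6 0 0 0.3; 0.023 0.009 -0.029 -29.6 0 0 0.3; 0.023 0.009 -0.029 -29.6 0 0 0.3")

```text
t: 12.55
position: [523.3, 116.7, 179.4]
tcp_rot: [-0.067, 1.573, 0.066]
force: [-0.2, 0.3, -0.3]
finger_gap: 0.705
```

```bash
python3 -c "
from h import *
plan((523,116.7,103),95)
for n in ('scene','top'): cv2.imwrite('pics/%s9.png'%n,imaging.capture(n))
a=cv2.imread('pics/scene9.png')[130:270,230:390];b=cv2.imread('pics/top9.png')[120:220,190:300]
cv2.imwrite('pics/d9.png',np.hstack([cv2.resize(a,(400,350)),cv2.resize(b,(385,350))]))"
```

```text
pos [523.3 116.7 179.4] jaw 94.87 xaxis [-0.004 -0.001 -1.   ] t 12.55
shift [ 0.0764  0.0001 -0.    ] turn [-0.13 -0.21  0.04] F [-0.2  0.3 -0.3] gap 0.705 q [ 0.01  0.28  1.64 -0.    1.23 -1.64]
```

View pics/d9.png

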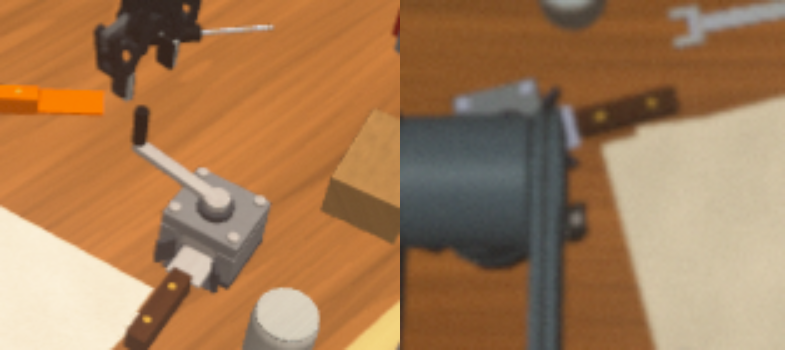

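The gripper is centred over the pin (pin at scene crop (141,125)). The scraper is seated in the slot. I'll descend.

apply_moves(rows="0.025 0 0 0 -0.2 0 0.3; 0.05 0 0 0 -0.2 0 0.3; 0.075 0 0 0 -0.2 0 0.3; 0.075 0 0 0 -0.2 0 0.3")

```text
t: 13.15
position: [522.6, 116.2, 103.8]
tcp_rot: [-0.067, 1.572, 0.066]
force: [0.2, -0.7, 0.3]
finger_gap: 0.7
```

```bash
python3 -c "
from h import *
plan((523,116.7,103),95)
for n in ('scene','top'): cv2.imwrite('pics/%s10.png'%n,imaging.capture(n))
a=cv2.imread('pics/scene10.png')[130:270,230:390];b=cv2.imread('pics/top10.png')[120:220,190:300]
cv2.imwrite('pics/d10.png',np.hstack([cv2.resize(a,(400,350)),cv2.resize(b,(385,350))]))"
```

```text
pos [522.6 116.2 103.8] jaw 94.83 xaxis [-0.002 -0.001 -1.   ] t 13.15
shift [0.0008 0.0005 0.0004] turn [-0.17 -0.13  0.03] F [ 0.2 -0.7  0.3] gap 0.7 q [ 0.01  0.35  1.74 -0.    1.05 -1.64]
```

View pics/d10.png

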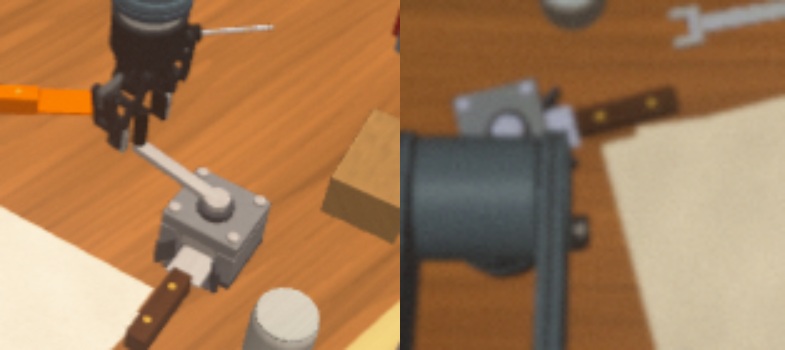

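The pin stands between the fingers (crop (141,130)). Closing.

apply_moves(rows="0 0 0 0 0 0 0.6; 0 0 0 0 0 0 0.8; 0 0 0 0 0 0 1; 0 0 0 0 0 0 1; 0 0 0 0 0 0 1")

```text
t: 13.88
position: [524.9, 117.2, 107.0]
tcp_rot: [-0.066, 1.566, 0.067]
force: [-0.6, 3.7, 5.0]
finger_gap: 0.168
```

apply_moves(rows="0 0 0 0 0 0 1; 0 0 0 0 0 0 1; 0 0 0 0 0 0 1")

```text
t: 14.25
position: [524.9, 117.5, 107.1]
tcp_rot: [-0.066, 1.566, 0.067]
force: [0.3, 3.9, 1.0]
finger_gap: 0.17
```

```bash
python3 -c "
from h import *
plan((523,116.7,103),95)"
```

```text
pos [524.9 117.5 107.1] jaw 94.86 xaxis [ 0.004  0.001 -1.   ] t 14.25
shift [ 0.0041 -0.0006 -0.002 ] turn [-0.14  0.24 -0.05] F [0.3 3.9 1. ] gap 0.17 q [ 0.01  0.35  1.73  0.    1.05 -1.64]
```

The pin is gripped (gap 0.17 ≈ 15 mm). I'll plan the arc in tool axes.

```bash
cat >> h.py <<'E'
O2=np.array([632.8,126.])
def ang():
    p,R,s=pose(); d=p[:2]-O2; a=np.degrees(np.arctan2(d[1],d[0]))%360; r=np.hypot(*d)
    F=np.array(s['force']); e=d/r; t=np.array([-e[1],e[0]]);M=R.as_matrix()
    print('ang',a.round(2),'r',r.round(1),'z',p[2].round(1),'Ft',(F[:2]@t).round(1),'Fr',(F[:2]@e).round(1),'Fz',F[2].round(1),'jaw-ang',(np.degrees(np.arctan2(M[1,1],M[0,1]))-a+90).round(2),'gap',round(s['finger_gap'],3),'t',s['t'])
    return p,R,a,r
def arc(targets,r=108.2,z=107,joff=0.36):
    p,R,a,_=ang()
    for T in targets:
        b=np.radians(T);q=np.array([O2[0]+r*np.cos(b),O2[1]+r*np.sin(b),z])
        print(T,(R.inv().apply(q-p)/1000).round(4),np.degrees((R.inv()*Rt(T-90+joff)).as_rotvec()).round(2))
E
python3 -c "
from h import *
arc([186.5,188.5,190.5,192.5,194.5,196.5])"
```

```text
ang 184.51 r 108.3 z 107.1 Ft -3.9 Fr -0.6 Fz 1.0 jaw-ang 0.35 gap 0.17 t 14.25
186.5 [ 0.0001 -0.0038  0.0001] [-2.    0.24 -0.04]
188.5 [ 0.0001 -0.0075  0.0003] [-4.    0.24 -0.04]
190.5 [ 0.0001 -0.0113  0.0006] [-6.    0.24 -0.03]
192.5 [ 0.0001 -0.015   0.001 ] [-8.    0.24 -0.03]
194.5 [ 0.0001 -0.0188  0.0016] [-10.     0.24  -0.03]
196.5 [ 0.0001 -0.0225  0.0023] [-12.     0.24  -0.02]
```

apply_moves(rows="0 -0.004 0 -2 0 0 1; 0 -0.0075 0.0003 -4 0 0 1; 0 -0.011 0.0006 -6 0 0 1; 0 -0.011 0.0006 -6 0 0 1")

```text
t: 14.75
position: [526.4, 106.3, 107.1]
tcp_rot: [-0.148, 1.562, 0.149]
force: [-0.4, 2.7, 1.4]
finger_gap: 0.169
```

```bash
python3 -c "
from h import *
arc([193,195.5,198,200.5])"
```

```text
ang 190.51 r 108.2 z 107.1 Ft -2.8 Fr -0.1 Fz 1.4 jaw-ang 0.32 gap 0.169 t 14.75
193 [ 0.0001 -0.0047  0.0001] [-2.54  0.24 -0.  ]
195.5 [ 0.0001 -0.0094  0.0003] [-5.04  0.24  0.  ]
198 [ 0.0001 -0.0141  0.0008] [-7.54  0.24  0.01]
200.5 [ 0.0001 -0.0188  0.0015] [-1.004e+01  2.400e-01  1.000e-02]
```

apply_moves(rows="0 -0.0047 0 -2.5 0 0 1; 0 -0.0047 0 -2.5 0 0 1")

```text
t: 15.0
position: [527.5, 101.2, 107.1]
tcp_rot: [-0.182, 1.559, 0.181]
force: [0.7, 0.8, 1.3]
finger_gap: 0.17
```

```bash
python3 -c "
from h import *
arc([196,199,202,205])"
```

```text
ang 193.28 r 108.2 z 107.1 Ft -0.6 Fr -0.8 Fz 1.3 jaw-ang -0.02 gap 0.17 t 15.0
196 [ 0.0001 -0.0051  0.0001] [-3.1   0.24  0.05]
199 [ 0.0001 -0.0108  0.0005] [-6.1   0.24  0.06]
202 [ 0.0001 -0.0164  0.0012] [-9.1   0.24  0.06]
205 [ 0.0001 -0.022   0.0022] [-12.1    0.24   0.07]
```

apply_moves(rows="0 -0.003 0 -1.5 0 0 1; 0 -0.0055 0 -3 0 0 1; 0 -0.008 0.0003 -4.5 0 0 1; 0 -0.0108 0.0005 -6 0 0 1; 0 -0.0108 0.0005 -6 0 0 1")

```text
t: 15.62
position: [530.4, 91.4, 107.1]
tcp_rot: [-0.263, 1.55, 0.265]
force: [0.1, 5.8, 1.2]
finger_gap: 0.171
```

```bash
python3 -c "
from h import *
arc([202,205,208])
cv2.imwrite('pics/s11.png',cv2.resize(imaging.capture('scene')[130:270,230:390],(800,600)))"
```

```text
ang 198.67 r 108.1 z 107.1 Ft -5.5 Fr -2.0 Fz 1.2 jaw-ang 0.62 gap 0.171 t 15.625
202 [ 0.0001 -0.0063  0.    ] [-3.07  0.25 -0.01]
205 [ 0.0001 -0.0119  0.0004] [-6.07  0.25  0.  ]
208 [ 0.0001 -0.0176  0.0011] [-9.07  0.25  0.01]
```

View pics/s11.png

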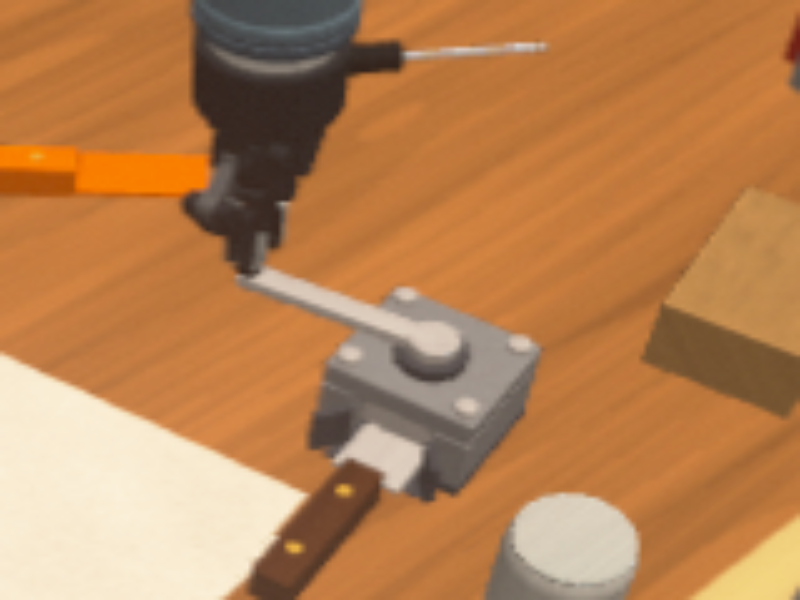

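The lever follows the grip, with its end at crop (245,280). The force ripple matches the click phase: low near 9°, high near 14°.

apply_moves(rows="0 -0.003 0 -1.5 0 0 1; 0 -0.006 0 -3 0 0 1; 0 -0.006 0 -3 0 0 1")

```text
t: 16.05
position: [532.5, 85.9, 107.1]
tcp_rot: [-0.304, 1.545, 0.306]
force: [1.2, 4.4, 0.6]
finger_gap: 0.168
```

```bash
python3 -c "
from h import *
arc([205,208,211,213])"
```

```text
ang 201.77 r 108.1 z 107.1 Ft -3.6 Fr -2.8 Fz 0.6 jaw-ang 0.51 gap 0.168 t 16.05
205 [ 0.0001 -0.0061 -0.    ] [-3.07  0.27 -0.01]
208 [ 0.0001 -0.0117  0.0004] [-6.07  0.27 -0.  ]
211 [ 0.0001 -0.0174  0.0011] [-9.07  0.27  0.01]
213 [ 0.0001 -0.0211  0.0017] [-1.107e+01  2.700e-01  1.000e-02]
```

apply_moves(rows="0 -0.003 0 -1.5 0 0 1; 0 -0.006 0 -3 0 0 1; 0 -0.006 0 -3 0 0 1")

```text
t: 16.42
position: [535.1, 79.9, 107.1]
tcp_rot: [-0.346, 1.538, 0.346]
force: [1.8, 2.6, -0.6]
finger_gap: 0.171
```

```bash
python3 -c "
from h import *
arc([208,211,214])"
```

```text
ang 205.27 r 108.0 z 107.1 Ft -1.6 Fr -2.8 Fz -0.6 jaw-ang 0.03 gap 0.171 t 16.425
208 [ 0.0001 -0.0052 -0.0001] [-3.06  0.29  0.04]
211 [ 0.0001 -0.0108  0.0003] [-6.06  0.28  0.05]
214 [ 0.0001 -0.0164  0.0011] [-9.06  0.28  0.05]
```

apply_moves(rows="0 -0.0025 0 -1.5 0 0 1; 0 -0.005 0 -3 0 0 1; 0 -0.008 0.0003 -4.5 0 0 1; 0 -0.0108 0.0005 -6 0 0 1; 0 -0.0108 0.0005 -6 0 0 1")

```text
t: 17.05
position: [539.8, 71.2, 107.1]
tcp_rot: [-0.427, 1.523, 0.43]
force: [0.1, 6.0, 0.8]
finger_gap: 0.167
```

```bash
python3 -c "
from h import *
arc([214,217,219])"
```

```text
ang 210.52 r 108.0 z 107.1 Ft -5.1 Fr -3.1 Fz 0.8 jaw-ang 0.82 gap 0.167 t 17.05
214 [ 0.0001 -0.0066 -0.0001] [-3.03  0.29 -0.04]
217 [ 0.0001 -0.0122  0.0003] [-6.03  0.29 -0.03]
219 [ 0.0001 -0.016   0.0007] [-8.03  0.29 -0.03]
```

apply_moves(rows="0 -0.0035 0 -1.5 0 0 1; 0 -0.0066 0 -3 0 0 1; 0 -0.0066 0 -3 0 0 1")

```text
t: 17.42
position: [543.0, 66.0, 107.0]
tcp_rot: [-0.467, 1.515, 0.472]
force: [0.5, 6.3, 1.8]
finger_gap: 0.169
```

```bash
python3 -c "
from h import *
arc([217,219,221.3])"
```

```text
ang 213.76 r 108.0 z 107.0 Ft -5.0 Fr -3.9 Fz 1.8 jaw-ang 0.63 gap 0.169 t 17.425
217 [ 0.     -0.0061 -0.0001] [-2.97  0.31 -0.09]
219 [ 0.     -0.0099  0.0001] [-4.97  0.31 -0.08]
221.3 [ 0.     -0.0142  0.0005] [-7.27  0.31 -0.08]
```

apply_moves(rows="0 -0.003 0 -1.5 0 0 1; 0 -0.006 0 -3 0 0 1; 0 -0.006 0 -3 0 0 1")

```text
t: 17.8
position: [546.8, 60.8, 107.1]
tcp_rot: [-0.508, 1.505, 0.513]
force: [2.8, 4.2, 0.7]
finger_gap: 0.168
```

```bash
python3 -c "
from h import *
arc([219,221.3])"
```

```text
ang 217.18 r 107.9 z 107.1 Ft -1.7 Fr -4.8 Fz 0.7 jaw-ang 0.23 gap 0.168 t 17.8
219 [ 0.0001 -0.0034 -0.0003] [-1.95  0.33 -0.05]
221.3 [ 0.0001 -0.0078 -0.0001] [-4.25  0.33 -0.05]
```

apply_moves(rows="0 -0.002 0 -1 0 0 1; 0 -0.004 0 -2 0 0 1; 0 -0.006 0 -3 0 0 1; 0 -0.0077 0 -4.2 0 0 1; 0 -0.0077 0 -4.2 0 0 1")

```text
t: 18.42
position: [551.1, 55.5, 107.1]
tcp_rot: [-0.564, 1.49, 0.572]
force: [0.8, 7.1, 1.8]
finger_gap: 0.166
```

```bash
python3 -c "
from h import *
arc([221.3])
for n in ('scene','top'): cv2.imwrite('pics/%s12.png'%n,imaging.capture(n))
a=cv2.imread('pics/scene12.png')[130:270,230:390];b=cv2.imread('pics/top12.png')[120:220,190:300]
cv2.imwrite('pics/d12.png',np.hstack([cv2.resize(a,(400,350)),cv2.resize(b,(385,350))]))"
```

```text
ang 220.79 r 107.8 z 107.1 Ft -4.8 Fr -5.2 Fz 1.8 jaw-ang 0.84 gap 0.166 t 18.425
221.3 [ 0.0001 -0.001  -0.0004] [-0.03  0.36 -0.13]
```

View pics/d12.png

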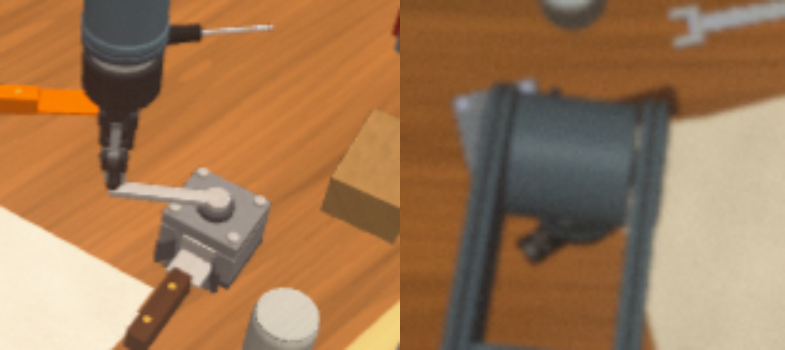

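```bash
python3 -c "
from h import *
outs=[]
for f in ('scene0','scene9','scene12'):
  t=cv2.imread('pics/%s.png'%f);x,y=268,170
  c=cv2.resize(t[y:y+55,x:x+60],None,fx=6,fy=6,interpolation=cv2.INTER_CUBIC)
  h=cv2.cvtColor(c,cv2.COLOR_BGR2HSV)
  m=((h[...,1]<50)&(h[...,2]>168)).astype(np.uint8);m=cv2.morphologyEx(m,cv2.MORPH_OPEN,np.ones((7,7)))
  n,l,st,ce=cv2.connectedComponentsWithStats(m);i=1+np.argmax(st[1:,4]);ys,xs=np.where(l==i)
  W=np.array([onz('scene',((a+.5)/6-.5+x,(b+.5)/6-.5+y),90)[:2] for a,b in zip(xs[::7],ys[::7])])
  d=W-O2;r=np.hypot(*d.T);k=(r>30)&(r<95)
  A=np.degrees(np.arctan2(d[k,1],d[k,0]))%360
  v=cv2.fitLine(W[k].astype(np.float32),2,0,.01,.01).ravel();print(f,k.sum(),'mean polar',A.mean().round(2),'line',(np.degrees(np.arctan2(v[1],v[0]))%180+180).round(2),r.max())
  o=c.copy();o[l==i]=(0,0,255);outs.append(o[:300,:])
cv2.imwrite('pics/m12.png',cv2.resize(np.hstack(outs),(795,220)))
"
```

```text
scene0 477 mean polar 185.01 line 185.03 104.53088507706815
scene9 474 mean polar 185.15 line 185.08 103.86502470768266Traceback (most recent call last):
  File "<string>", line 10, in <module>
    W=np.array([onz('scene',((a+.5)/6-.5+x,(b+.5)/6-.5+y),90)[:2] for a,b in zip(xs[::7],ys[::7])])
                ~~~^^^^^^^^^^^^^^^^^^^^^^^^^^^^^^^^^^^^^^^^^^
  File "h.py", line 10, in onz
    o,d=ray(n,p); return o+d*(z-o[2])/d[2]
        ~~~^^^^^
  File "h.py", line 7, in ray
    k,c=K(n); u=cv2.undistortPoints(np.array([[p]],float),k,c['dist'])[0,0]
        ~^^^
  File "h.py", line 4, in K
    c=imaging.calibration(n); f=192/np.tan(np.radians(c['vertical_fov']/2))
ValueError: time passes only in moves, steps and waits
```

```bash
sed -i 's/^def K(n):/import functools\n@functools.lru_cache\ndef K(n):/' h.py
cat > lev.py <<'E'
from h import *
import sys
outs=[]
for f in sys.argv[1:]:
  t=cv2.imread('pics/%s.png'%f);x,y=268,170
  c=cv2.resize(t[y:y+55,x:x+60],None,fx=6,fy=6,interpolation=cv2.INTER_CUBIC)
  h=cv2.cvtColor(c,cv2.COLOR_BGR2HSV)
  m=((h[...,1]<50)&(h[...,2]>168)).astype(np.uint8);m=cv2.morphologyEx(m,cv2.MORPH_OPEN,np.ones((7,7)))
  n,l,st,ce=cv2.connectedComponentsWithStats(m);i=1+np.argmax(st[1:,4]);ys,xs=np.where(l==i)
  W=np.array([onz('scene',((a+.5)/6-.5+x,(b+.5)/6-.5+y),90)[:2] for a,b in zip(xs[::7],ys[::7])])
  d=W-O2;r=np.hypot(*d.T);k=(r>30)&(r<95)
  A=np.degrees(np.arctan2(d[k,1],d[k,0]))%360
  v=cv2.fitLine(W[k].astype(np.float32),2,0,.01,.01).ravel();print(f,k.sum(),'mean polar',A.mean().round(2),'line',(np.degrees(np.arctan2(v[1],v[0]))%180+180).round(2),r.max())
  o=c.copy();o[l==i]=(0,0,255);outs.append(o[:300,:])
cv2.imwrite('pics/m_%s.png'%f,cv2.resize(np.hstack(outs),(265*len(outs),220)))
E
python3 lev.py scene0 scene9 scene12; python3 -c "
from h import *
ang()"
```

```text
scene0 477 mean polar 185.01 line 185.03 104.53088507706815
scene9 474 mean polar 185.15 line 185.08 103.86502470768266
scene12 536 mean polar 222.08 line 221.94 104.68635149601415
ang 220.78 r 107.9 z 107.1 Ft -4.7 Fr -4.9 Fz 1.5 jaw-ang 0.85 gap 0.168 t 18.525
```

View pics/m_scene12.png

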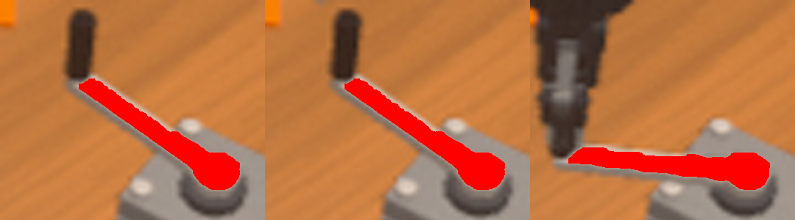

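The camera gives 36.9° of lever swing and the gripper pose 36.3° (third click 36°, fourth 48°). The pose is holding steady and the scraper rivets haven't moved between pictures, so I'll hand in.

```bash
python3 -c "
from h import *
ang();print(arm.sign_off())"
```

```text
ang 220.78 r 107.9 z 107.1 Ft -4.7 Fr -4.9 Fz 1.5 jaw-ang 0.85 gap 0.168 t 18.525
the job is handed in; nothing more can be done
None
```

The small brown scraper is fully in the clamp slot and released, and the lever is held in its third click. I handed the job in at 18.5 s with the gripper still on the pin.

- **Scraper:** I pushed it in blade-first until it met the stop, where the force rose to about 12 N with no further travel. After I let go, its rivets measured clamp x ≈ −84.5 and −135 mm. That puts the blade end about 20 mm past the clamp's origin, which is where the stop is. It sits about 1.5 mm off the slot's centre line.
- **Lever:** I swung it slowly anticlockwise, and the force ripple matched the click spacing (lows near 9°, 21° and 33°). At the end the gripper pose gave 36.3° and the camera gave 36.9°. The third click is at 36° and the fourth at 48°. The two readings differ by 0.6°, but both lie just past the third notch. The last reading was steady, with about 5 N of spring pull on the pin.
- **Other checks:** The largest wrist force at any reading was about 12 N. I judged by eye that the bystanders visible in the later pictures (orange scraper, wrench, screwdriver, tin, carton) had not moved. I did not measure them or compare the whole bench.

One measuring script failed because it called the camera calibration too often. I fixed and reran it, and no move was affected.

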